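# Heft two canisters and set aside the one with the brass weight

## Robot

A 6-joint arm with a two-finger parallel gripper is mounted at the origin on a cart in front of the work surface, level with it; the furniture and walls round the work are solid. World frame = base frame: x ahead of the robot, y to its left, z up, the work surface at z = 0. Lengths are in m, angles in rad, forces in N, time in s.
With the tool pointing down it reaches from about 0.375 to 0.9 m from the base axis. Payload 3.1 kg.
Tool frame: the origin (TCP) lies at the centre of the arm's flange, where the gripper is bolted on; the fingertips stand robot.tip_extent ahead of it and the grasp point (between the pads) lies 164 mm ahead of it (robot.tip_extent is the distance from the TCP to the fingertips, in m); z points along the fingers, y is the line along which they close (so a half turn about z gives the same grasp; the last joint's range is limited). The gripper opens to 87 mm and grips with 3 to 60 N. Pads are 19 mm wide; open, the fingers measure 117 mm over their backs; the gripper's body (75 mm by 190 mm) begins 51 mm behind the grasp point.
Start: joints at [-1.48, 0.527, 1.433, -0, 1.181, -0.178], TCP at [0.167, -0.602, 0.405] pointing down, gripper open.
Joint ranges: [-3.08, 3.08], [-0.75, 2.2], [0.22, 2.44], [-1.43, 4.57], [0, 2.65], [-2.85, 2.85]. Speed limits (rad/s): [2.79, 2.79, 3.14, 3.14, 3.14, 3.14].

## Interface

Orientations are given as a unit quaternion [x, y, z, w].
In Python, from rig import get_obs, camera, hand_in, cut_out, robot gives the robot as it stands.
- The arm moves only by the tool step_arm, never from a script. Its argument "rows" is a list of rows, each a list of 6 numbers: the shift along the world's x, y, z in m, then the turn, a rotation vector about the world's x, y, z in degrees. A call has 1 to 12 rows; each row shifts and turns the commanded pose from where the row before left it; what a row does not reach is not made up. A row lasts 1/8 s, in which the tool goes at most 62.5 mm and 10.7 degrees, less where a joint would pass 70% of its speed; a pose out of reach is approached as far as the arm can. A call is refused whole if a number of a shift passes 0.0625 or a number of a turn 10.7, either way. A call with a gripper value outside its range is refused whole. "jaw" is the finger opening in m, from 0 to 0.087, set as the call begins (left out, the last holds). The fingers move at their own pace and stop on an object; "squeeze" is the grip in N (left out, the last holds). Time passes only in rows, so rows that do not move let the fingers close. It gives the time, the measured TCP pose, the force, the opening and the grip force at its end, in the units of the state.
- get_obs(): the state, without advancing time (a new reading comes with each control period).
- camera(name): name is "side" or "top"; returns a dict with "pixels" (400x640x3 uint8, blue, green, red), "depth" (400x640 float32, m along the optical axis (not along the pixel's ray), 0 where there is no reading), "fov_y" (degrees; the focal length in pixels is half the picture's height over the tangent of half this angle, whatever the lens; pixels are square), "cx", "cy" (the principal point, pixels), "k1" (the pictures are not rectified: a ray, as slopes to the right and down, at radius r is drawn at 1 + k1 r^2 times it, then the intrinsics apply), "extrinsics" (4x4, takes a point from camera to world coordinates). Camera axes: x right, y up, looking along -z (the intrinsics and any distortion apply to the point x, -y, -z); pixel columns grow to the right and rows downward; lengths in m; the calibration is good to about 2 mm. A picture is of the moment at which its call begins.
- hand_in(): hands the job in; it is judged then, once.
Trained networks look in the newest picture that a camera, given by its name, has taken for a name from the list of things; names that differ only in an ending like _2 or _b are one class to them, and where a whole thing is asked for, a point or a joint stands for the part that bears it (a point fixed in the world has none). Each returns a list of dicts, best first, with "confidence" (0 to 1); they miss things now and then, are a little off and sometimes report something else, mostly with a low value. They report only what shows in the picture. A call takes as long as a camera call. They do not tell look-alikes from the thing itself.
- cut_out(label, camera): "region" (400x640 bool, what is visible of it) and "extent" ([centre column, centre row, width, height] in pixels, round what is visible of it).
The state is a dict: "time": time; "q": joint angles; "joint_velocities": joint speeds; "joint_torque": joint torques, N m; "position": TCP position; "tool_rot": TCP orientation; "ft_force": force on the tool from outside, world axes, zero at the start; "moment": the same for the moment, N m; "grip_width": finger opening in m; "grip_force": force on a finger pad.
Only numpy, scipy, OpenCV 4.12 (cv2) and the standard library are available. Lean on these libraries where they do the work, as an engineer would, in place of code of your own. Each camera call takes 0.05 s, during which the arm holds its last target. There are 200 camera calls.

## Task

The solid brass kitchen-scale weight has been put away in one of the two closed black canisters, and the other one is empty; they look the same, so lift them by the knob to feel which is heavy. Stand the heavy canister upright on the round cork mat, all of its base on the mat, and leave the empty one standing where it was.

Things in the scene. Friction and masses are not known exactly. Their poses are not given: they have to be found in the camera images.
- canister_1: one of two identical black tin canisters, 84 mm across, 122 mm high: black lid (fixed on) from 86 to 106 mm, then a pale metal knob 24 mm across, 106 to 122 mm: lift it by the knob from above. Origin: centre of the underside; z up the axis. Empty it weighs 0.22 to 0.27 kg (2.4 N), with the brass weight inside 0.57 to 0.76 kg (5.6 to 7.5 N); either name may be the heavy one
- canister_2: one of two identical black tin canisters, 84 mm across, 122 mm high: black lid (fixed on) from 86 to 106 mm, then a pale metal knob 24 mm across, 106 to 122 mm: lift it by the knob from above. Origin: centre of the underside; z up the axis. Empty it weighs 0.22 to 0.27 kg (2.4 N), with the brass weight inside 0.57 to 0.76 kg (5.6 to 7.5 N); either name may be the heavy one
- mat: round flat cork mat lying on the worktop, fixed, 180 mm across and 10 mm thick. Origin: centre of its underside (its top is 10 mm above); z up. Wall cabinets hang 0.58 m above the back of the worktop, from about x = 0.57 on: keep a raised elbow on the robot's side of them
Mind the look-alikes: they are no part of the job. Leave any blue look-alike of the canister_1 alone.

How it is judged:
At the end, for the whole second after the job is handed in: One canister stands on the mat, upright within 5 degrees, at rest, within 50 mm of the mat's centre, and presses on it with more than 4.3 N (so it is the heavy one). The other stands upright within 5 degrees, at rest, within 50 mm of where it began (((contact force between canister_1 and mat above 4.3 N and horizontal distance between canister_1 and mat below 0.05 m and angle between each of canister_1, canister_2's own z axis and vertical below 0.1 rad and linear speed of each of canister_1, canister_2 below 0.02 m/s and distance of canister_2 from where it was at the start of the episode below 0.05 m) or (contact force between canister_2 and mat above 4.3 N and horizontal distance between canister_2 and mat below 0.05 m and angle between each of canister_2, canister_1's own z axis and vertical below 0.1 rad and linear speed of each of canister_2, canister_1 below 0.02 m/s and distance of canister_1 from where it was at the start of the episode below 0.05 m))); the robot touches nothing.
It fails at once if a canister is tipped by more than 45 degrees (angle between any of canister_1, canister_2's own z axis and vertical above 0.785 rad).
It also fails if it takes over 48 s, if anything falls off the work surface, if the arm or the gripper's body presses on something with over 40 N, if the wrist force passes 120 N, or if a joint passes its speed limit or range.

## Working session

There is one attempt and no reset: what is moved stays moved. The work goes in short steps, Python scripts to look and compute and a tool call to move; the robot and the scene stay as the last step left them, time stands still between calls to the robot, and variables do not carry over. Pictures are saved under pics/ and viewed, at most 10 in all, crops included, and the job is handed in when it is done.

Besides the shell and the picture viewer there is one more tool, called after ">>>" by a JSON object that holds its "method" and its "body", one argument or row to a line. step_arm: Moves the arm, as the interface text tells. Its arguments: {"type":"object","properties":{"rows":{"type":"array"},"jaw":{"type":"number"},"squeeze":{"type":"number"}},"required":["rows"]}

```bash
mkdir -p pics
cat > h.py <<'E'
import numpy as np, cv2
from rig import get_obs, camera, hand_in, cut_out, robot
def cloud(c):
    H,W=c["depth"].shape; f=H/2/np.tan(np.radians(c["fov_y"])/2)
    K=np.array([[f,0,c["cx"]],[0,f,c["cy"]],[0,0,1.]])
    u,v=np.meshgrid(np.arange(W),np.arange(H))
    p=np.stack([u,v],-1).reshape(-1,1,2).astype(float)
    s=cv2.undistortPoints(p,K,np.array([c["k1"],0,0,0.])).reshape(H,W,2)
    d=c["depth"]; P=np.stack([s[...,0]*d,-s[...,1]*d,-d],-1)
    E=np.array(c["extrinsics"]); return P@E[:3,:3].T+E[:3,3]
E
python3 - <<'E'
from h import *
ims=[]
for n in("top","side"):
    c=camera(n); P=cloud(c); cv2.imwrite(f"pics/{n}0.png",c["pixels"]); print(n,np.round(np.array(c["extrinsics"])[:3,3],2))
    for l in("canister_1","mat"):
        for r in cut_out(l,n):
            m=r["region"]&(c["depth"]>0); p=P[m]
            if len(p)<5: continue
            z=np.percentile(p[:,2],99); t=p[p[:,2]>z-.006]
            lid=p[(p[:,2]>.098)&(p[:,2]<.111)]
            print(l,round(r["confidence"],2),np.round(r["extent"]),"zmax",z.round(3),"topmean",t.mean(0).round(3),"box",p.min(0).round(3),p.max(0).round(3),"lid",(lid.min(0)+lid.max(0)).round(3)/2 if len(lid) else 0,"bgr",np.median(c["pixels"][m],0))
o=get_obs();print(o["time"],o["position"],o["tool_rot"],o["ft_force"],robot.tip_extent)
E
```

```text
top [0.24 0.03 1.31]
canister_1 0.86 [236. 200.  39.  37.] zmax 0.124 topmean [0.455 0.236 0.121] box [ 0.414  0.195 -0.001] [0.517 0.295 0.129] lid [0.455 0.236 0.104] bgr [49. 54. 61.]
canister_1 0.73 [179. 207.  48.  39.] zmax 0.124 topmean [0.439 0.373 0.121] box [ 0.397  0.331 -0.006] [0.502 0.448 0.127] lid [0.438  0.3725 0.1045] bgr [193. 116.  59.]
canister_1 0.62 [443. 206.  43.  42.] zmax 0.123 topmean [ 0.434 -0.282  0.121] box [ 0.389 -0.346 -0.008] [ 0.495 -0.24   0.125] lid [ 0.434  -0.281   0.1045] bgr [48. 52. 54.]
mat 0.88 [316. 190.  70.  66.] zmax 0.016 topmean [0.478 0.037 0.012] box [ 0.393 -0.052 -0.002] [0.566 0.125 0.019] lid 0 bgr [104. 156. 203.]
side [0.27 0.67 1.08]
canister_1 0.83 [356. 128.  27.  35.] zmax 0.122 topmean [ 0.435 -0.278  0.12 ] box [ 0.394 -0.355 -0.004] [ 0.497 -0.235  0.125] lid [ 0.4355 -0.2775  0.1045] bgr [36. 37. 38.]
canister_1 0.64 [292. 315.  36.  43.] zmax 0.123 topmean [0.44  0.375 0.121] box [ 0.399  0.298 -0.001] [0.492 0.416 0.126] lid [0.441  0.3745 0.104 ] bgr [207. 111.  61.]
canister_1 0.58 [302. 265.  31.  46.] zmax 0.122 topmean [0.457 0.239 0.121] box [ 0.416  0.198 -0.002] [0.498 0.281 0.124] lid [0.457 0.239 0.104] bgr [38. 41. 43.]
mat 0.87 [316. 211.  60.  57.] zmax 0.015 topmean [0.482 0.042 0.011] box [ 0.393 -0.049 -0.002] [0.568 0.127 0.017] lid 0 bgr [112. 164. 223.]
0.3 [ 0.16660558 -0.60225808  0.40441394] [ 9.90915626e-01  1.34484530e-01  2.27950577e-05 -3.65766822e-04] [-0.49150949  0.35736559 -0.10981049] 0.1822
```

Run:
```python
from h import *
a=cv2.imread("pics/top0.png");b=cv2.imread("pics/side0.png")
x=cv2.resize(a[140:260,140:500],(800,267)); y=cv2.resize(b[80:360,200:480],(330,330))
o=np.zeros((600,800,3),np.uint8);o[:267]=x;o[268:598,:330]=y;o[268:598,340:800]=cv2.resize(a,(460,330))
cv2.imwrite("pics/v0.png",o)
from scipy.spatial.transform import Rotation as R
print(R.from_quat(get_obs()["tool_rot"]).as_matrix().round(3))
```

```text
[[ 0.964  0.267 -0.   ]
 [ 0.267 -0.964  0.001]
 [ 0.    -0.001 -1.   ]]
```

View pics/v0.png

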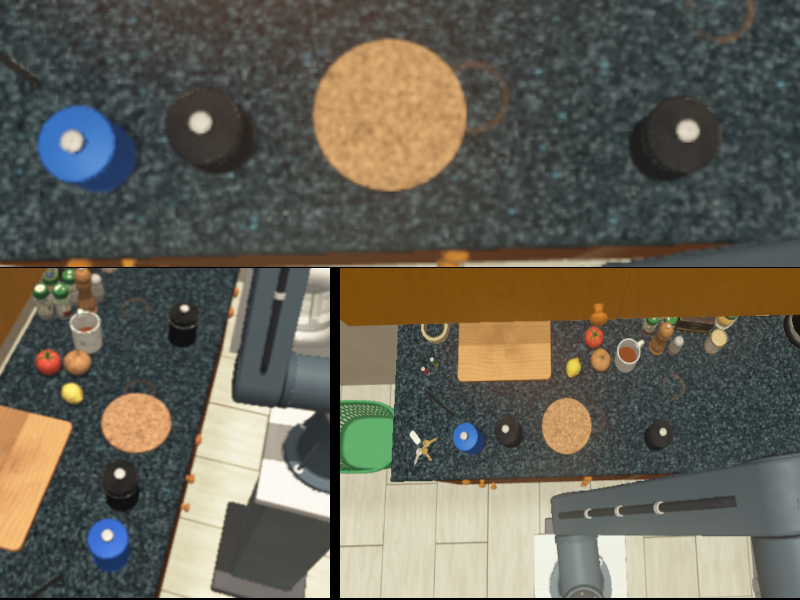

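Candidates in the top view are black at (236,200), black at (443,206) and blue at (179,207). The enlarged view confirms the two blacks are the pair, and the blue one is the look-alike to leave alone. I'll start with the right-hand black one.

>>> {"method": "step_arm", "body": {
  "rows": [
    [0.0335,0.04,0,0,0,0],
    [0.0335,0.04,0,0,0,0],
    [0.0335,0.04,0,0,0,0],
    [0.0335,0.04,0,0,0,0],
    [0.0335,0.04,0,0,0,0],
    [0.0335,0.04,0,0,0,0],
    [0.0335,0.04,-0.03,0,0,0],
    [0.0335,0.042,-0.03,0,0,0],
    [0,0,0,0,0,0],
    [0,0,0,0,0,0]
  ],
  "jaw": 0.06,
  "squeeze": 40
}}

```text
time: 1.55
position: [0.4349, -0.2806, 0.3449]
tool_rot: [0.991, 0.135, 0.0, 0.0]
ft_force: [0.0, -0.3, 0.2]
grip_width: 0.0599
grip_force: 0.0
```

>>> {"method": "step_arm", "body": {
  "rows": [
    [0,0,-0.02,0,0,0],
    [0,0,-0.02,0,0,0],
    [0,0,-0.008,0,0,0],
    [0,0,-0.005,0,0,0],
    [0,0,0,0,0,0],
    [0,0,0,0,0,0]
  ]
}}

```text
time: 2.3
position: [0.4347, -0.2807, 0.2923]
tool_rot: [0.991, 0.134, 0.0, 0.001]
ft_force: [0.8, 0.4, 0.8]
grip_width: 0.06
grip_force: 0.0
```

>>> {"method": "step_arm", "body": {
  "rows": [
    [0,0,0,0,0,0],
    [0,0,0,0,0,0],
    [0,0,0,0,0,0],
    [0,0,0,0,0,0],
    [0,0,0,0,0,0],
    [0,0,0,0,0,0]
  ],
  "jaw": 0
}}

```text
time: 3.05
position: [0.4348, -0.2809, 0.2918]
tool_rot: [0.991, 0.135, 0.0, 0.001]
ft_force: [0.7, -2.2, -0.7]
grip_width: 0.0211
grip_force: 40.0
```

>>> {"method": "step_arm", "body": {
  "rows": [
    [0,0,0.005,0,0,0],
    [0,0,0.01,0,0,0],
    [0,0,0.01,0,0,0],
    [0,0,0.005,0,0,0],
    [0,0,0,0,0,0],
    [0,0,0,0,0,0],
    [0,0,0,0,0,0],
    [0,0,0,0,0,0]
  ]
}}

```text
time: 4.05
position: [0.4346, -0.2803, 0.3215]
tool_rot: [0.991, 0.134, -0.0, -0.0]
ft_force: [0.6, -0.8, -5.6]
grip_width: 0.0215
grip_force: 40.0
```

Run:
```python
from h import *
o=get_obs();print(o["ft_force"],o["moment"],o["grip_width"])
for n in("top","side"):
    c=camera(n);P=cloud(c);cv2.imwrite(f"pics/{n}1.png",c["pixels"])
    for r in cut_out("canister_1",n):
        p=P[r["region"]&(c["depth"]>0)]; print(n,r["confidence"],r["extent"],np.percentile(p,[2,98],0).round(3).tolist())
c=cv2.imread("pics/side1.png");cv2.imwrite("pics/v1.png",cv2.resize(c[70:190,290:450],(640,480),interpolation=2))
```

```text
[ 0.56510738 -0.81586444 -5.64871596] [ 0.00644883 -0.01185545 -0.02101255] 0.02146632940115213
top 0.78 [234.3, 200.1, 36.7, 39.8] [[0.416, 0.197, 0.009], [0.49, 0.271, 0.122]]
top 0.76 [178.3, 208.2, 43.6, 37.4] [[0.399, 0.333, 0.012], [0.473, 0.408, 0.122]]
side 0.83 [293.4, 315.2, 35.6, 45.9] [[0.401, 0.34, 0.006], [0.474, 0.414, 0.122]]
side 0.79 [303.1, 265.3, 29.5, 44.0] [[0.418, 0.204, 0.007], [0.492, 0.278, 0.121]]
side 0.57 [358.4, 125.0, 23.9, 27.8] [[0.396, -0.273, 0.033], [0.472, -0.238, 0.136]]
```

View pics/v1.png

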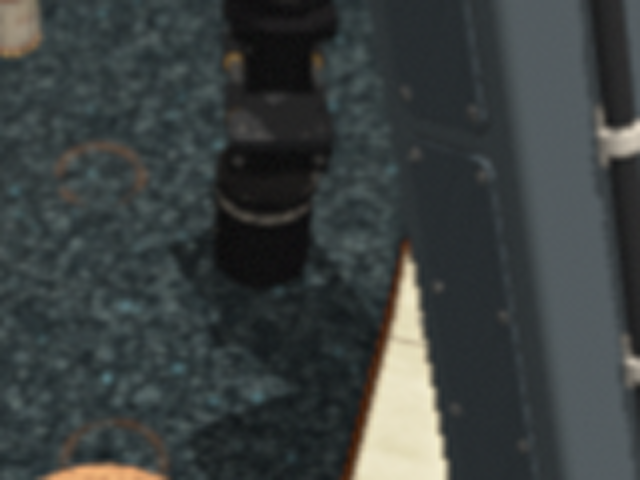

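The side crop shows the black canister hanging under the gripper at about (356,125), with its base clear of the worktop. It reads about 5.6 N against 2.4 N for an empty one, so this is the heavy one. I'll carry it to the mat.

>>> {"method": "step_arm", "body": {
  "rows": [
    [0,0,0.01,0,0,0],
    [0.002,0.014,0.01,0,0,0],
    [0.004,0.028,0,0,0,0],
    [0.005,0.035,0,0,0,0],
    [0.005,0.035,0,0,0,0],
    [0.005,0.035,0,0,0,0],
    [0.005,0.035,0,0,0,0],
    [0.005,0.035,0,0,0,0],
    [0.005,0.035,0,0,0,0],
    [0.004,0.032,0,0,0,0],
    [0.003,0.022,0,0,0,0],
    [0.002,0.013,0,0,0,0]
  ]
}}

```text
time: 5.75
position: [0.4792, 0.0404, 0.3425]
tool_rot: [0.991, 0.135, 0.0, -0.0]
ft_force: [0.1, 0.1, -6.0]
grip_width: 0.0213
grip_force: 40.0
```

>>> {"method": "step_arm", "body": {
  "rows": [
    [0,0,0,0,0,0],
    [0,0,0,0,0,0],
    [0,0,0,0,0,0],
    [0,0,0,0,0,0]
  ]
}}

```text
time: 6.25
position: [0.4797, 0.038, 0.3417]
tool_rot: [0.991, 0.134, 0.0, 0.0]
ft_force: [0.3, 0.2, -7.2]
grip_width: 0.0211
grip_force: 40.0
```

Run:
```python
from h import *
o=get_obs();print(o["position"],o["ft_force"],o["moment"],o["grip_width"])
for n in("top","side"):
    c=camera(n);P=cloud(c);cv2.imwrite(f"pics/{n}2.png",c["pixels"])
    for l in("canister_1","mat"):
     for r in cut_out(l,n):
        p=P[r["region"]&(c["depth"]>0)]; print(n,l,r["confidence"],r["extent"],np.percentile(p,[2,98],0).round(3).tolist())
c=cv2.imread("pics/side2.png");cv2.imwrite("pics/v2.png",cv2.resize(c[140:260,240:400],(640,480),interpolation=2))
```

```text
[0.47968468 0.03799422 0.34171178] [ 0.32620467  0.23050247 -7.23505386] [ 0.04789938  0.04513178 -0.00948526] 0.021058233135550462
top canister_1 0.72 [177.7, 196.7, 44.7, 15.8] [[0.446, 0.333, -0.0], [0.481, 0.404, 0.11]]
top canister_1 0.56 [234.5, 196.0, 39.2, 33.0] [[0.422, 0.197, 0.067], [0.49, 0.271, 0.123]]
top mat 0.62 [345.1, 198.1, 16.1, 42.5] [[0.364, -0.054, -0.002], [0.507, 0.001, 0.586]]
side canister_1 0.96 [302.8, 264.0, 32.3, 42.4] [[0.418, 0.204, 0.009], [0.491, 0.278, 0.121]]
side canister_1 0.8 [316.4, 203.6, 25.8, 24.9] [[0.44, 0.041, 0.054], [0.509, 0.08, 0.153]]
side canister_1 0.69 [293.1, 314.0, 37.7, 45.0] [[0.401, 0.333, -0.0], [0.481, 0.414, 0.122]]
side mat 0.67 [314.6, 213.1, 59.5, 53.8] [[0.4, -0.033, -0.0], [0.564, 0.123, 0.053]]
```

View pics/v2.png

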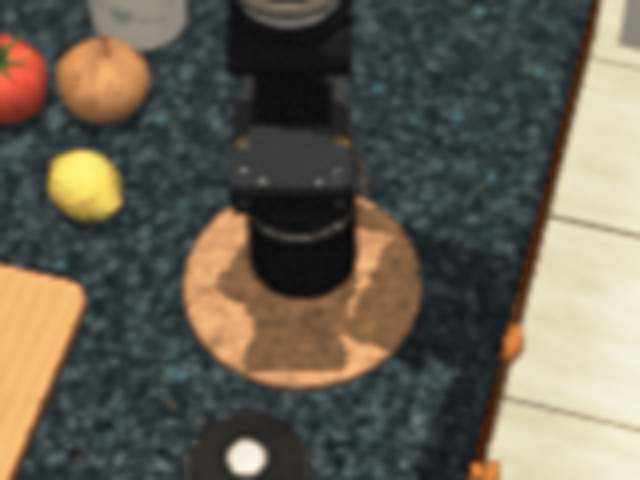

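The canister hangs upright over the mat's centre, at about (316,204) in the side view, and reads 7.2 N. Contact should come at a TCP height of about 0.302.

>>> {"method": "step_arm", "body": {
  "rows": [
    [0,0,-0.01,0,0,0],
    [0,0,-0.012,0,0,0],
    [0,0,-0.008,0,0,0],
    [0,0,-0.005,0,0,0],
    [0,0,-0.002,0,0,0],
    [0,0,-0.001,0,0,0],
    [0,0,-0.001,0,0,0],
    [0,0,0,0,0,0],
    [0,0,0,0,0,0]
  ]
}}

```text
time: 7.68
position: [0.4796, 0.0386, 0.3029]
tool_rot: [0.991, 0.134, 0.0, 0.0]
ft_force: [1.3, -0.4, -6.3]
grip_width: 0.0215
grip_force: 40.0
```

>>> {"method": "step_arm", "body": {
  "rows": [
    [0,0,-0.001,0,0,0],
    [0,0,0,0,0,0],
    [0,0,0,0,0,0]
  ]
}}

```text
time: 8.05
position: [0.4797, 0.0386, 0.3018]
tool_rot: [0.991, 0.134, 0.0, 0.0]
ft_force: [0.1, 0.1, -5.2]
grip_width: 0.0213
grip_force: 40.0
```

>>> {"method": "step_arm", "body": {
  "rows": [
    [0,0,-0.001,0,0,0],
    [0,0,0,0,0,0],
    [0,0,0,0,0,0]
  ]
}}

```text
time: 8.43
position: [0.4797, 0.0386, 0.3016]
tool_rot: [0.991, 0.135, 0.0, 0.0]
ft_force: [-2.8, 0.1, 5.9]
grip_width: 0.0212
grip_force: 40.0
```

Contact: the force has swung to +5.9 N, so the canister is on the mat. I'll release it and move up.

>>> {"method": "step_arm", "body": {
  "rows": [
    [0,0,0.0005,0,0,0],
    [0,0,0,0,0,0],
    [0,0,0,0,0,0],
    [0,0,0,0,0,0],
    [0,0,0,0,0,0]
  ],
  "jaw": 0.06
}}

```text
time: 9.05
position: [0.4797, 0.0386, 0.3012]
tool_rot: [0.991, 0.135, 0.0, -0.0]
ft_force: [-0.6, -0.2, -0.3]
grip_width: 0.0582
grip_force: 0.0
```

>>> {"method": "step_arm", "body": {
  "rows": [
    [0,0,0.01,0,0,0],
    [0,0,0.02,0,0,0],
    [0,0,0.03,0,0,0],
    [0,0,0.03,0,0,0],
    [0,-0.04,0.02,0,0,0],
    [0,-0.05,0,0,0,0],
    [0,-0.05,0,0,0,0],
    [0,-0.05,0,0,0,0],
    [0,-0.05,0,0,0,0],
    [0,-0.05,0,0,0,0],
    [0,0,0,0,0,0],
    [0,0,0,0,0,0]
  ]
}}

```text
time: 10.55
position: [0.4792, -0.251, 0.4114]
tool_rot: [0.991, 0.134, -0.0, -0.001]
ft_force: [0.1, 1.0, -0.7]
grip_width: 0.06
grip_force: 0.0
```

Run:
```python
from h import *
o=get_obs();print(o["time"],o["position"],o["ft_force"])
for n in("top","side"):
    c=camera(n);P=cloud(c);cv2.imwrite(f"pics/{n}3.png",c["pixels"])
    for l in("canister_1","mat"):
     for r in cut_out(l,n):
        p=P[r["region"]&(c["depth"]>0)];t=p[(p[:,2]>np.percentile(p[:,2],99)-.006)]
        print(n,l,round(r["confidence"],2),np.round(r["extent"]),np.percentile(p,[2,98],0).round(3).tolist(),t.mean(0).round(3))
c=cv2.imread("pics/side3.png");cv2.imwrite("pics/v3.png",cv2.resize(c[140:350,240:400],(457,600),interpolation=2))
```

```text
10.55 [ 0.47921062 -0.25100656  0.41141935] [ 0.11973849  0.95470401 -0.68137451]
top canister_1 0.8 [178. 209.  45.  38.] [[0.399, 0.333, 0.005], [0.475, 0.41, 0.122]] [0.438 0.373 0.121]
side canister_1 0.87 [302. 265.  34.  44.] [[0.418, 0.203, 0.006], [0.492, 0.278, 0.121]] [0.457 0.239 0.121]
side canister_1 0.82 [315. 200.  29.  41.] [[0.441, 0.004, 0.014], [0.517, 0.079, 0.131]] [0.48 0.04 0.13]
side canister_1 0.67 [293. 315.  37.  43.] [[0.401, 0.339, 0.009], [0.477, 0.414, 0.122]] [0.44  0.374 0.121]
side mat 0.78 [315. 214.  60.  53.] [[0.398, -0.025, 0.005], [0.564, 0.122, 0.014]] [0.476 0.062 0.011]
```

View pics/v3.png

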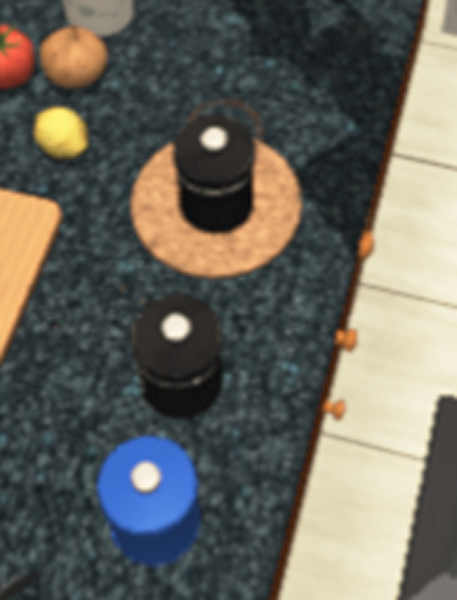

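The heavy canister stands upright at (0.480, 0.040), centred on the mat with its top at 0.13. The other one hasn't moved, and the gripper is clear.

```bash
python3 -c "
from rig import hand_in; print(hand_in())"
```

```text
the job is handed in; nothing more can be done
None
```

I put the heavy canister (about 6–7 N when lifted) upright on the centre of the mat and handed the job in; I left the other black canister unlifted where it stood, since that reading ruled out empty (2.4 N), and no verdict came back.

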